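# Release a sample carriage and bring its cell under the electrodes

### The arm

A 6-joint arm with a two-finger parallel gripper is mounted at the origin on the work surface. World frame = base frame: x ahead of the robot, y to its left, z up, the work surface at z = 0. Lengths are in m, angles in rad, forces in N, time in s.
With the tool pointing down it reaches from about 0.375 to 0.9 m from the base axis. Payload 3.1 kg.
Tool frame: the origin (TCP) lies on the front face of the gripper's body, between the roots of the fingers; the fingertips stand 70 mm ahead of it and the grasp point (between the pads) lies 51 mm ahead of it (ctrl.tips_ahead is the distance from the TCP to the fingertips, in m); z points along the fingers, y is the line along which they close (so a half turn about z gives the same grasp; the last joint's range is limited). The gripper opens to 87 mm and grips with 3 to 60 N. Pads are 19 mm wide; open, the fingers measure 117 mm over their backs; the gripper's body (75 mm by 190 mm) begins 51 mm behind the grasp point.
Start: joints at [-1.472, 0.527, 1.433, -0, 1.181, -0.178], TCP at [0.171, -0.601, 0.292] pointing down, gripper open.
Joint ranges: [-3.08, 3.08], [-0.75, 2.2], [0.22, 2.44], [-1.43, 4.57], [0, 2.65], [-2.85, 2.85]. Speed limits (rad/s): [2.79, 2.79, 3.14, 3.14, 3.14, 3.14].

### API

Orientations are given as a unit quaternion [x, y, z, w].
In Python, from workcell import ctrl, optics, job gives the robot as it stands.
- The arm moves only by the tool apply_moves, never from a script. Its argument "targets" is one flat list of numbers, 5 for each row, row after row: the shift along the world's x, y, z each as a share of 0.8 m, from -1 to 1, then the turn about the world's z as a share of 45 degrees, from -1 to 1, then the closure, from 0 (fully open) to 1 (shut). A call has 1 to 20 rows; each row is the pose to reach, as a shift and turn from the pose commanded when the call began; what a row does not reach only later rows make up. A row lasts 1/12 s, in which the tool goes at most 41.7 mm and 7.16 degrees, less where a joint would pass 70% of its speed; a pose out of reach is approached as far as the arm can. A call with a number of a shift or a turn outside -1 to 1 is refused whole. A call with a gripper value outside its range is refused whole. The fingers move at their own pace and stop on an object; "force" is the grip in N (left out, the last holds). Time passes only in rows, so rows that repeat a pose let the fingers close. It gives the time, the measured TCP pose, the force, the opening and the grip force at its end, in the units of the state.
- ctrl.read_state(): the state, without advancing time (a new reading comes with each control period).
- optics.capture(name): name is "side" or "top" or "wrist"; returns the picture (420x560x3 uint8, red, green, blue); there is no depth.
- optics.camera_info(name): a dict with "fx", "fy", "cx", "cy" (pixels), "dist" ([k1, k2, p1, p2, k3] as OpenCV has them; the pictures are not rectified), "xyz" and "rotation" of the camera in the world; the wrist camera has in their place "hand_eye" (4x4, takes a point from camera to tool coordinates, whose origin is the TCP and whose axes are the flange's). Camera axes: x right, y down, z forward; pixel columns grow to the right and rows downward; lengths in m; the calibration is good to about 2 mm. A picture is of the moment at which its call begins: read the wrist's pose just before it. camera_info takes no time and is no camera call.
- job.close_job(): hands the job in; it is judged then, once.
Trained networks look in the newest picture that a camera, given by its name, has taken for a name from the list of things; names that differ only in an ending like _2 or _b are one class to them, and where a whole thing is asked for, a point or a joint stands for the part that bears it (a point fixed in the world has none). Each returns a list of dicts, best first, with "conf" (0 to 1); they miss things now and then, are a little off and sometimes report something else, mostly with a low value. They report only what shows in the picture. A call takes as long as a camera call.
- optics.find_in(target, camera): "extent" ([centre column, centre row, width, height] in pixels, round what is visible of it).
- optics.regions_of(target, camera): "mask" (420x560 bool, what is visible of it) and "extent" ([centre column, centre row, width, height] in pixels, round what is visible of it).
- optics.mark_of(target, camera): "position" ([column, row] in pixels: a listed point, or the origin of a listed thing).
The state is a dict: "clock": time; "joint_pos": joint angles; "joint_vel": joint speeds; "joint_efforts": joint torques, N m; "eef_pos": TCP position; "orientation": TCP orientation; "ft_force": force on the tool from outside, world axes, zero at the start; "moment": the same for the moment, N m; "width": finger opening in m; "grasp_force": force on a finger pad.
Only numpy, scipy, OpenCV 4.12 (cv2) and the standard library are available. Lean on these libraries where they do the work, as an engineer would, in place of code of your own. Each camera call takes 0.05 s, during which the arm holds its last target. There are 200 camera calls.

### The job

Draw the red-handled lock pin out of its sloping bore in the blue lock head and park it in the open notch of the yellow pin rest, shank through the notch and collar flat on the plate, and let go. Then slide the grey carriage by its post all the way to the end of its rail so that the amber sample cell stands under the electrode arm, and only then push the green-knobbed electrode head fully down. Do not disturb the loose things standing around.

Things in the scene. Friction and masses are not known exactly. Their poses are not given: they have to be found in the camera images.
- stage: fixed aluminium base plate, 320 mm (x) by 470 mm (y), 12 mm thick, with rail, lock, carriage and electrode tower. Origin: on the bench surface, 140 mm from its front (-x) edge and 220 mm from its -y end. x points across the rail away from the robot, y along the rail to the tower, z up. The carriage's orange dog cannot pass under the lock while the pin is in.
- lock: blue block 73 x 56 x 25 mm; upper face sloping 35 deg, 12 mm through bore. Origin: bore mouth on that face, 115 mm above the bench; x: stage x; z: bore axis, outwards, leaning to stage -y. Two guard prongs (12 mm wide, at x = 22 and -22 mm) rise from its +y edge parallel to the pin, 31 to 37 mm from the axis, to 73 mm above the face, overhanging it: come in along the axis.
- pin: loose lock pin, 70 g: steel shank 10 mm diameter reaching 70 mm below the collar, collar 26 mm diameter and 5 mm thick, red round handle 16 mm diameter and 48 mm long above the collar. Origin: on the axis at the underside of the collar; z along the axis towards the handle. At the start it is fully in the bore, collar on the lock head's face.
- pin_tip (a point): lower end of the pin's shank, 70 mm below the underside of the collar
- rest: pin rest, fixed on the base plate to one or the other side of the lock: dark foot 60 x 60 x 10 mm and column behind the yellow notch plate. Origin under the foot, on top of the base plate; z up; x points roughly along stage y.
- notch: yellow plate 50 (x) by 60 (y) by 10 mm on the rest, 90 mm above its origin, sloping 35 deg like the lock; a 14 mm wide notch is open at its upper (+x) edge. Origin: the pin's place on the upper face, on the notch's centre line, 7 mm from its closed end, 20 mm from its open end (the pin may settle 2 mm to -x). z: the face's outward normal, leaning to -x. The column is at -x, clear of the shank.
- carriage (a joint): travel of the grey carriage along the rail towards +y of the stage, m: 0 at the near end, 0.160 at the end stop, where the cell stands under the electrodes. Slides with 1.5 N friction. Starts between 0 and 0.04.
- post_top (a point): top centre of the carriage's upright post, 130 mm above the bench: black round grip 20 mm diameter and 30 mm long at the top, steel stem 14 mm below it, carriage top 80 mm below this point. It moves with the carriage; its axes are the stage's.
- cell_rim (a point): centre of the rim of the glass sample cell (44 mm diameter, 100 mm above the bench) on the carriage; its axes are the stage's
- head (a joint): downward travel of the electrode head, m: 0 up, 0.045 fully down. Stays where it is left; about 3 N to push down. Starts between 0 and 0.012.
- knob_top (a point): top centre of the electrode head's green knob, 28 mm diameter and 24 mm high, 268 mm above the bench with the head up; a white plate 75 x 50 mm lies 34 mm below it. It moves down with the head. Below is the fixed arm (150 to 170 mm above the bench, 50 mm wide along y, from the tower at +x) under which the cell slides.
- terminals: fixed white terminal box 50 x 60 x 54 mm with three binding posts, a bystander, on the other side of the lock than the pin rest; origin under its centre
- driver: loose black screwdriver, 110 mm, lying on the base plate in front of the lock, a bystander; origin near its middle
- vial: loose amber jar, 28 mm diameter, 60 mm high, on the base plate behind the rail, a bystander; origin under its centre
- beaker: loose glass beaker, 64 mm diameter, 80 mm high, on the bench to the left, a bystander; origin under its centre
- wash: loose white bottle, 60 mm diameter, 170 mm high, on the bench to the left, a bystander; origin under its centre
- mouse: black computer mouse on its mat to the right, a bystander; origin under its centre

How it is judged:
By the outcome, as a careful person would: the job done as asked, in the order asked, and still so for the second after the job is handed in, with the robot touching nothing.
It also fails if it takes over 61 s, if anything falls off the work surface, if the arm or the gripper's body presses on something with over 40 N, if the wrist force passes 120 N, or if a joint passes its speed limit or range.

## Working session

There is one attempt and no reset: what is moved stays moved. The work goes in short steps, Python scripts to look and compute and a tool call to move; the robot and the scene stay as the last step left them, time stands still between calls to the robot, and variables do not carry over. Pictures are saved under pics/ and viewed, at most 10 in all, crops included, and the job is handed in when it is done.

Besides the shell and the picture viewer there is one more tool, called after "Call:" by a JSON object that holds its "fn" and its "kwargs", one argument or row to a line. apply_moves: Moves the arm, as the interface text tells. Its arguments: {"type":"object","properties":{"targets":{"type":"array"},"force":{"type":"number"}},"required":["targets"]}

```bash
mkdir -p pics; cat > h.py <<'E'
import numpy as np, cv2
from workcell import ctrl, optics, job
from scipy.spatial.transform import Rotation as R
def cam(n, st=None):
    c=optics.camera_info(n); K=np.array([[c['fx'],0,c['cx']],[0,c['fy'],c['cy']],[0,0,1.]]); d=np.array(c['dist'],float)
    if 'hand_eye' in c:
        st=st or ctrl.read_state(); T=np.eye(4); T[:3,:3]=R.from_quat(st['orientation']).as_matrix(); T[:3,3]=st['eef_pos']
        M=T@np.array(c['hand_eye']); return K,d,M[:3,3],M[:3,:3]
    r=np.array(c['rotation'],float)
    r=r if r.shape==(3,3) else R.from_quat(r).as_matrix()
    return K,d,np.array(c['xyz'],float),r
def ray(C,px):
    K,d,p,r=C; u=cv2.undistortPoints(np.array([[px]],float),K,d)[0,0]
    v=r@np.array([u[0],u[1],1]); return p,v/np.linalg.norm(v)
def atz(C,px,z):
    p,v=ray(C,px); return p+v*(z-p[2])/v[2]
def tri(obs):
    A=np.zeros((3,3));b=np.zeros(3)
    for C,px in obs:
        p,v=ray(C,px);P=np.eye(3)-np.outer(v,v);A+=P;b+=P@p
    x=np.linalg.solve(A,b); return x,[np.linalg.norm((np.eye(3)-np.outer(v,v))@(x-p)) for p,v in (ray(*o) for o in obs)]
def proj(C,X):
    K,d,p,r=C; X=np.atleast_2d(X); q=(X-p)@r
    return cv2.projectPoints(q,np.zeros(3),np.zeros(3),K,d)[0][:,0]
E
cat > a.py <<'E'
from h import *
ims={n:optics.capture(n) for n in('side','top')}
cv2.imwrite('pics/side.png',ims['side'][:,:,::-1]);cv2.imwrite('pics/top.png',ims['top'][:,:,::-1])
C={n:cam(n) for n in ims}
for n in C: print(n,C[n][2].round(3),C[n][3][:,2].round(2),C[n][0][0,0])
for t in 'stage lock pin pin_tip rest notch post_top cell_rim knob_top terminals driver vial beaker wash mouse'.split():
    o=[];s=t
    for n in C:
        m=optics.mark_of(t,n)
        if m: s+=f" {n} {np.round(m[0]['position'])} {m[0]['conf']:.2f}"; o.append((C[n],m[0]['position']))
    if len(o)==2: x,e=tri(o); s+=f" X {x.round(4)} err {e[0]:.4f}"
    print(s)
print(ctrl.read_state())
E
python3 a.py
```

```text
side [0.088 0.643 0.664] [ 0.47 -0.73 -0.5 ] 409.6015009000138
top [ 0.412 -0.09   1.532] [ 0.13  0.01 -0.99] 514.0717691537167
stage side [282. 259.] 0.74 top [288. 210.] 0.74 X [ 0.5865 -0.1163 -0.0022] err 0.0032
lock side [299. 228.] 0.59 top [291. 223.] 0.82 X [ 0.5378 -0.1213  0.1117] err 0.0023
pin side [295. 229.] 0.54 top [231. 243.] 0.70 X [0.4697 0.0301 0.2125] err 0.0122
pin_tip top [348. 232.] 0.18
rest side [280. 306.] 0.55 top [235. 248.] 0.78 X [0.4797 0.0451 0.0017] err 0.0031
notch side [279. 273.] 0.55 top [214. 188.] 0.54 X [0.5664 0.0627 0.0997] err 0.0802
post_top side [264. 196.] 0.71 top [320. 169.] 0.87 X [ 0.6952 -0.2     0.1205] err 0.0046
cell_rim side [258. 227.] 0.67 top [277. 188.] 0.70 X [ 0.6387 -0.0819  0.0996] err 0.0008
knob_top side [216. 194.] 0.65 top [217. 187.] 0.65 X [0.6204 0.0713 0.2666] err 0.0063
terminals side [247. 235.] 0.72 top [348. 232.] 0.96 X [ 0.6161 -0.2072  0.0281] err 0.1244
driver side [324. 266.] 0.57 top [230. 245.] 0.48 X [0.4347 0.0296 0.1383] err 0.0455
vial side [246. 232.] 0.45 top [233. 247.] 0.47 X [0.5064 0.0589 0.2
[... 247 characters left out ...]
ray([-1.47149971e+00,  5.27507920e-01,  1.43268275e+00,  2.23933413e-05,
        1.18140452e+00, -1.78489373e-01]), 'joint_vel': array([-8.70390757e-04,  1.11619215e-03, -6.35385329e-04, -1.04525188e-03,
        4.18865653e-05, -5.92352416e-05]), 'joint_efforts': array([ 1.64735243e-04, -4.40003908e+01, -1.76980144e+01,  6.34562527e-02,
        5.04520512e-02, -1.20210180e-05]), 'eef_pos': array([ 0.17143008, -0.60101526,  0.29224903]), 'orientation': array([ 9.90370453e-01,  1.38442646e-01,  1.04006826e-05, -8.60059752e-07]), 'ft_force': array([-0.36383103, -0.50051848,  0.124161  ]), 'moment': array([ 0.02369018, -0.02259633, -0.0034645 ]), 'grasp_force': 0.0, 'width': 0.08705605721435569}
```

```bash
python3 - <<'E'
import cv2
a=cv2.imread('pics/side.png')[130:380,140:400]; b=cv2.imread('pics/top.png')[100:320,120:400]
cv2.imwrite('pics/s2.png',cv2.resize(a,None,fx=2.35,fy=2.35,interpolation=2)); cv2.imwrite('pics/t2.png',cv2.resize(b,None,fx=2.7,fy=2.7,interpolation=2))
E
```

```text
(no output)
```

View pics/s2.png

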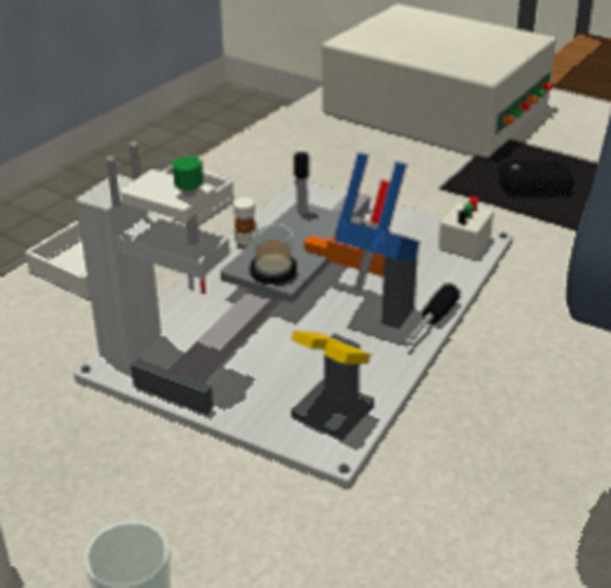

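View pics/t2.png

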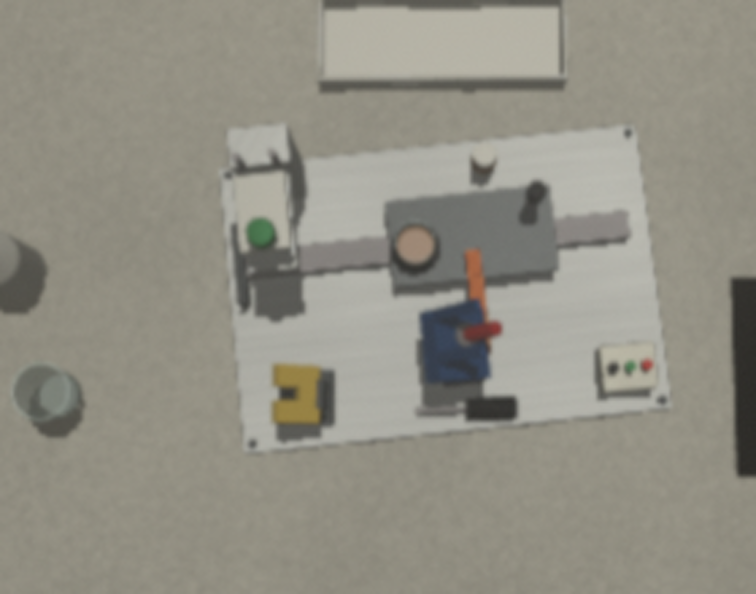

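```bash
python3 - <<'E'
from h import *
C=cam('top'); S=cam('side')
c=np.array([(634,126),(670,408),(246,451),(222,170)])/2.7+[120,100]
L=np.array([(.18,-.22),(-.14,-.22),(-.14,.25),(.18,.25)])
P=np.array([atz(C,p,.012)[:2] for p in c])
A=P-P.mean(0);B=L-L.mean(0)
th=np.arctan2((B[:,0]*A[:,1]-B[:,1]*A[:,0]).sum(),(A*B).sum()); r=np.array([[np.cos(th),-np.sin(th)],[np.sin(th),np.cos(th)]])
t=P.mean(0)-r@L.mean(0)
print('yaw',np.degrees(th),t,(P-(L@r.T+t)).round(4).tolist())
for n,z in dict(lock=.115,post_top=.13,cell_rim=.1,rest=.012,knob_top=.26).items():
    for N,Q in(('top',C),('side',S)):
        optics.capture(N) if n=='lock' else 0
        m=optics.mark_of(n,N)
        if m: X=atz(Q,m[0]['position'],z); print(n,N,X.round(4),'stage',((X[:2]-t)@r).round(4))
w=cam('wrist'); print(optics.camera_info('wrist')['hand_eye'], w[0][0,0])
E
```

```text
yaw 5.860191612831688 [ 0.5805774  -0.11872854] [[-0.0019, 0.0027], [0.0014, 0.0029], [0.0035, -0.0023], [-0.0029, -0.0032]]
lock top [ 0.5301 -0.1212  0.115 ] stage [-0.0505  0.0027]
lock side [ 0.5288 -0.117   0.115 ] stage [-0.0513  0.007 ]
post_top top [ 0.6815 -0.199   0.13  ] stage [ 0.0922 -0.0902]
post_top side [ 0.5177 -0.0917  0.13  ] stage [-0.0597  0.0333]
cell_rim top [ 0.6411 -0.0716  0.1   ] stage [0.065  0.0407]
cell_rim side [ 0.6448 -0.0763  0.1   ] stage [0.0683 0.0357]
rest top [0.4783 0.0488 0.012 ] stage [-0.0846  0.1771]
rest side [0.474  0.0635 0.012 ] stage [-0.0875  0.1922]
knob_top top [0.6123 0.0721 0.26  ] stage [0.051  0.1866]
knob_top side [0.6238 0.0763 0.26  ] stage [0.0629 0.1896]
[[-8.69827094e-05 -9.64669264e-01 -2.63463857e-01  7.10841287e-02]
 [ 9.99999930e-01 -1.79845993e-04  3.28353193e-04  9.89525397e-04]
 [-3.64135152e-04 -2.63463810e-01  9.64669212e-01 -9.22699821e-02]
 [ 0.00000000e+00  0.00000000e+00  0.00000000e+00  1.00000000e+00]] 359.8901035882211
```

Call:
{"fn": "apply_moves", "kwargs": {
  "targets": [0.03,0,0.08,0.3,0,0.45,0.51,0.06,0.89,0,0.45,0.51,0.06,0.89,0,0.45,0.51,0.06,0.89,0,0.45,0.51,0.06,0.89,0,0.45,0.51,0.06,0.89,0,0.45,0.51,0.06,0.89,0,0.45,0.51,0.06,0.89,0,0.45,0.51,0.06,0.89,0,0.45,0.51,0.06,0.89,0,0.45,0.51,0.06,0.89,0,0.45,0.51,0.06,0.89,0,0.45,0.51,0.06,0.89,0,0.45,0.51,0.06,0.89,0,0.45,0.51,0.06,0.89,0,0.45,0.51,0.06,0.89,0]
}}

```text
clock: 3.53
eef_pos: [0.5323, -0.1914, 0.3402]
orientation: [0.882, 0.471, -0.0, 0.0]
ft_force: [-0.2, -1.3, 0.1]
width: 0.0868
grasp_force: 0.0
```

Call:
{"fn": "apply_moves", "kwargs": {
  "targets": [0,0,0,0.888,0,0,0,0,0.888,0,0,0,0,0.888,0,0,0,0,0.888,0,0,0,0,0.888,0,0,0,0,0.888,0,0,0,0,0.888,0,0,0,0,0.888,0]
}}

```text
clock: 4.2
eef_pos: [0.5306, -0.1942, 0.3403]
orientation: [0.671, 0.741, -0.0, -0.0]
ft_force: [-0.9, 0.5, 0.3]
width: 0.0868
grasp_force: 0.0
```

```bash
cat > w.py <<'E'
import sys
from h import *
st=ctrl.read_state(); im=optics.capture('wrist'); cv2.imwrite('pics/'+sys.argv[1],im[:,:,::-1]); C=cam('wrist',st)
r=R.from_quat(st['orientation']).as_matrix()
print('clock',st['clock'],'tcp',st['eef_pos'].round(4),'yaw x',np.degrees(np.arctan2(r[1,0],r[0,0])).round(2),'q',np.round(st['joint_pos'],2))
for a in sys.argv[2:]:
    n,z=a.split(':'); m=optics.mark_of(n,'wrist')
    for k in m[:2]: print(n,np.round(k['position'],1),round(k['conf'],2),atz(C,k['position'],float(z)).round(4))
E
python3 w.py w1.png lock:.115 pin:.115 post_top:.13 cell_rim:.1 stage:0 driver:.02 vial:.012 rest:.012 notch:.102
```

```text
clock 4.2 tcp [ 0.5306 -0.1942  0.3403] yaw x 95.7 q [-0.55  0.39  1.53 -0.    1.22 -0.65]
lock [291.1 115.6] 0.63 [ 0.5348 -0.1225  0.115 ]
pin [293.  116.6] 0.81 [ 0.5365 -0.1232  0.115 ]
post_top [451.  221.6] 0.83 [ 0.6856 -0.198   0.13  ]
cell_rim [412.1  70.5] 0.77 [ 0.6368 -0.0729  0.1   ]
stage [328.1 118.5] 0.77 [ 0.5825 -0.121   0.    ]
driver [292.5 116.1] 0.69 [ 0.54   -0.1226  0.02  ]
driver [223.5 113. ] 0.65 [ 0.4634 -0.1267  0.02  ]
vial [455.9 155.2] 0.68 [ 0.7368 -0.1463  0.012 ]
```

View pics/w1.png

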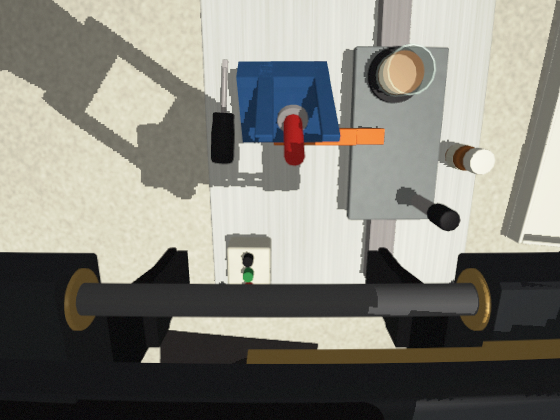

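```bash
cat >> h.py <<'E'
YAW=np.radians(5.86); EX=np.array([np.cos(YAW),np.sin(YAW),0]); EY=np.array([-np.sin(YAW),np.cos(YAW),0])
s35,c35=np.sin(np.radians(35)),np.cos(np.radians(35)); AX=-s35*EY+np.array([0,0,c35])
def cyl(o,a,r,z0,z1):
    u=np.cross(a,[0,0,1.]);u/=np.linalg.norm(u);v=np.cross(a,u);t=np.linspace(0,2*np.pi,40)
    return np.vstack([o+a*z+r*(np.outer(np.cos(t),u)+np.outer(np.sin(t),v)) for z in(z0,z1)])
def redmask(im):
    i=im.astype(int); m=((i[...,0]>90)&(i[...,1]<60)&(i[...,2]<60)).astype(np.uint8)
    n,l,s,c=cv2.connectedComponentsWithStats(m); k=1+np.argmax(s[1:,4]); return l==k
def fitpin(C,im,o0,a=AX):
    "fit origin x,y at fixed z from the red handle's outline"
    from scipy.optimize import minimize
    m=redmask(im)
    def f(p):
        h=cv2.convexHull(np.round(proj(C,cyl(np.array([p[0],p[1],o0[2]]),a,.008,.005,.053))*16).astype(np.int32))
        z=np.zeros(m.shape,np.uint8); cv2.fillConvexPoly(z,h,1,cv2.LINE_8,4); z=z>0
        return 1-(z&m).sum()/(z|m).sum()
    b=minimize(f,o0[:2],method='Nelder-Mead',options=dict(initial_simplex=[o0[:2],o0[:2]+[.006,0],o0[:2]+[0,.006]],xatol=1e-4,fatol=1e-4))
    return b.x,1-b.fun
E
python3 - <<'E'
from h import *
im=cv2.imread('pics/w1.png')[:,:,::-1]
C=cam('wrist')
for o in ([.535,-.123,.115],[.530,-.120,.115]): print('wrist',fitpin(C,im,np.array(o)))
print('top',fitpin(cam('top'),cv2.imread('pics/top.png')[:,:,::-1],np.array([.53,-.121,.115])))
print('side',fitpin(cam('side'),cv2.imread('pics/side.png')[:,:,::-1],np.array([.53,-.121,.115])))
E
```

```text
wrist (array([ 0.53626926, -0.12310887]), np.float64(0.8539325842696629))
wrist (array([ 0.53603761, -0.12160335]), np.float64(0.8571428571428571))
top (array([ 0.53 , -0.121]), np.float64(0.0))
side (array([ 0.53 , -0.121]), np.float64(0.0))
```

Call:
{"fn": "apply_moves", "kwargs": {
  "targets": [0.015,-0.005,-0.0875,0,0.2,0.015,-0.005,-0.0875,0,0.2,0.015,-0.005,-0.0875,0,0.2,0.015,-0.005,-0.0875,0,0.2,0.015,-0.005,-0.0875,0,0.2]
}}

```text
clock: 5.12
eef_pos: [0.5439, -0.1973, 0.2714]
orientation: [0.67, 0.743, 0.0, 0.001]
ft_force: [-0.3, -0.4, 0.1]
width: 0.0703
grasp_force: 0.0
```

```bash
python3 w.py w2.png lock:.115 pin:.115 post_top:.13; python3 - <<'E'
from h import *
im=cv2.imread('pics/w2.png')[:,:,::-1]; C=cam('wrist')
print('wrist',fitpin(C,im,np.array([.535,-.123,.115])))
E
```

```text
clock 5.1167 tcp [ 0.5439 -0.1973  0.2714] yaw x 95.93 q [-0.54  0.49  1.57 -0.    1.08 -0.64]
pin [277.7 111.5] 0.57 [ 0.5362 -0.1241  0.115 ]
post_top [476.1 244.7] 0.57 [ 0.6843 -0.1985  0.13  ]
wrist (array([ 0.5361109 , -0.12340585]), np.float64(0.871866295264624))
```

View pics/w2.png

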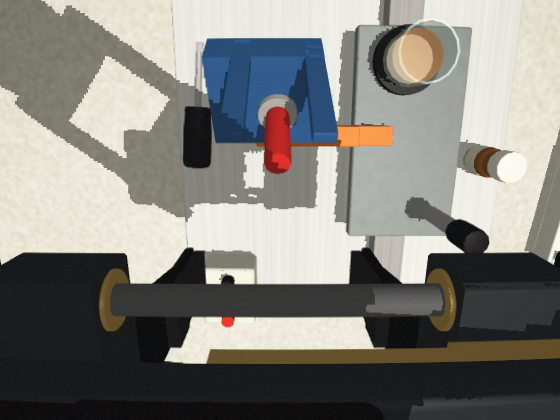

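Call:
{"fn": "apply_moves", "kwargs": {
  "targets": [-0.001,0.011,-0.0163,0,0.3,-0.0022,0.0222,-0.0326,0,0.3,-0.0033,0.0334,-0.0489,0,0.3,-0.0044,0.0445,-0.0652,0,0.3,-0.0055,0.0556,-0.0815,0,0.3,-0.0055,0.0556,-0.0815,0,0.3,-0.0055,0.0556,-0.0815,0,0.3],
  "force": 45
}}

```text
clock: 5.9
eef_pos: [0.5391, -0.1524, 0.2055]
orientation: [0.669, 0.743, -0.0, 0.0]
ft_force: [0.8, 0.0, -0.1]
width: 0.0608
grasp_force: 0.0
```

Call:
{"fn": "apply_moves", "kwargs": {
  "targets": [0,0,0,0,1,0,0,0,0,1,0,0,0,0,1,0,0,0,0,1,0,0,0,0,1,0,0,0,0,1,0,0,0,0,1,0,0,0,0,1,0,0,0,0,1,0,0,0,0,1],
  "force": 45
}}

```text
clock: 6.73
eef_pos: [0.5391, -0.1526, 0.205]
orientation: [0.67, 0.743, -0.0, 0.0]
ft_force: [0.4, -0.4, 0.7]
width: 0.0146
grasp_force: 45.0
```

Call:
{"fn": "apply_moves", "kwargs": {
  "targets": [0.0006,-0.0063,0.009,0,1,0.0013,-0.0126,0.018,0,1,0.0019,-0.0188,0.027,0,1,0.0026,-0.0251,0.036,0,1,0.0026,-0.0251,0.036,0,1]
}}

```text
clock: 7.15
eef_pos: [0.542, -0.1744, 0.2359]
orientation: [0.67, 0.742, 0.0, 0.002]
ft_force: [-0.2, -0.3, 0.4]
width: 0.0145
grasp_force: 45.0
```

```bash
python3 w.py w3.png pin:.144
```

```text
clock 7.15 tcp [ 0.542  -0.1744  0.2359] yaw x 95.88 q [-0.51  0.52  1.63 -0.    0.98 -0.61]
pin [279.6 199.1] 0.95 [ 0.5399 -0.1461  0.144 ]
```

View pics/w3.png

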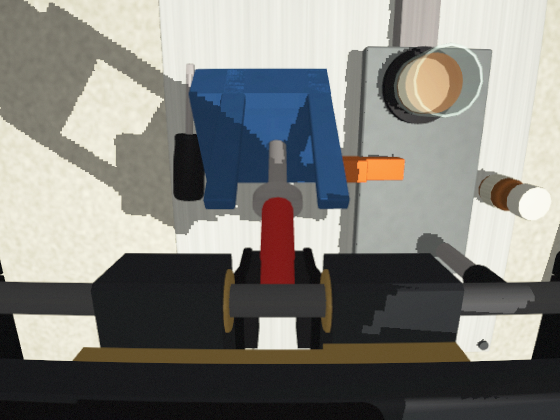

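Call:
{"fn": "apply_moves", "kwargs": {
  "targets": [0.0008,-0.0075,0.0108,0,1,0.0015,-0.015,0.0216,0,1,0.0023,-0.0226,0.0325,0,1,0.003,-0.0301,0.0433,0,1,0.0038,-0.0377,0.0541,0,1,0.0038,-0.0377,0.1,0,1,0.0038,-0.0377,0.15,0,1,0.0038,-0.0377,0.17,0,1,-0.03,0.0,0.17,0,1,-0.064,0.05,0.165,0,1,-0.064,0.1,0.16,0,1,-0.064,0.153,0.158,0,1,-0.064,0.153,0.158,0,1,-0.064,0.153,0.158,0,1,-0.064,0.153,0.158,0,1]
}}

```text
clock: 8.5
eef_pos: [0.4904, -0.0506, 0.361]
orientation: [0.669, 0.743, -0.0, 0.001]
ft_force: [0.6, -0.7, -1.2]
width: 0.0147
grasp_force: 45.0
```

```bash
python3 w.py w4.png pin:.144 notch:.102 rest:.012 pin_tip:.2
```

```text
clock 8.5 tcp [ 0.4904 -0.0506  0.361 ] yaw x 96.0 q [-0.33  0.26  1.67 -0.    1.21 -0.43]
pin [278.8 203. ] 0.64 [ 0.492  -0.0547  0.144 ]
notch [278.4  78.1] 0.56 [0.4804 0.0532 0.102 ]
rest [277.3  83. ] 0.96 [0.4793 0.0562 0.012 ]
pin_tip [278.9 118.1] 0.8 [0.4839 0.0182 0.2   ]
```

View pics/w4.png

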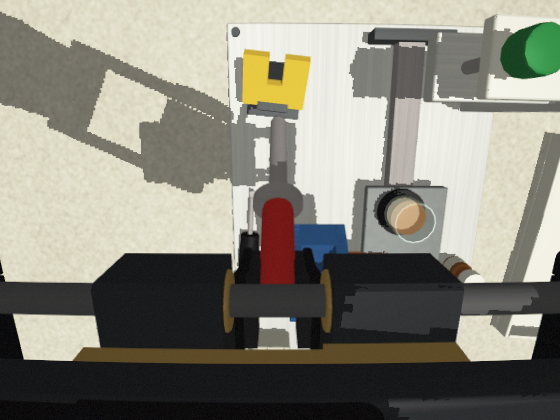

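```bash
cat >> h.py <<'E'
def plate(p,z=.102):
    x=np.array([np.cos(p[2]),np.sin(p[2]),0]);y=np.array([-x[1],x[0],0]);n=-s35*x+np.array([0,0,c35]);u=np.cross(y,n)
    return np.array([p[0],p[1],z]),u,y,n
def fitplate(C,im,p0,z=.102):
    from scipy.optimize import minimize
    i=im.astype(int); m=((i[...,0]>100)&(i[...,1]>80)&(i[...,2]<80)&(i[...,0]-i[...,1]<90)).astype(np.uint8)
    n,l,s,c=cv2.connectedComponentsWithStats(m); k=1+np.argmax(s[1:,4]); pts=np.argwhere(l==k)[:,::-1].astype(np.int32)
    def fill(h): z_=np.zeros(m.shape,np.uint8); cv2.fillConvexPoly(z_,h,1,cv2.LINE_8,4); return z_>0
    M=fill(cv2.convexHull(pts*16))
    def f(p):
        o,u,y,n=plate(p,z); q=np.array([o+a*u+b*y+c*n for a in(-.03,.02) for b in(-.03,.03) for c in(0,-.01)])
        Z=fill(cv2.convexHull(np.round(proj(C,q)*16).astype(np.int32))); return 1-(Z&M).sum()/(Z|M).sum()
    p0=np.array(p0); b=minimize(f,p0,method='Nelder-Mead',options=dict(initial_simplex=np.vstack([p0]+[p0+d for d in np.diag([.006,.006,.08])]),xatol=1e-4,fatol=1e-4))
    return b.x,1-b.fun,cv2.boundingRect(pts)
E
python3 - <<'E'
from h import *
im=cv2.imread('pics/w4.png')[:,:,::-1]; st=ctrl.read_state(); C=cam('wrist',st)
for y in (85,95): 
    p,q,b=fitplate(C,im,[.48,.053,np.radians(y)]); print(p[:2],np.degrees(p[2]),q,b)
im=cv2.imread('pics/top.png')[:,:,::-1]; p,q,b=fitplate(cam('top'),im,[.48,.053,np.radians(90)]);print('top',p[:2],np.degrees(p[2]),q,b)
o=st['eef_pos']+np.array([-.003,.0289,-.090]); print('pin',o, 'proj o,tip', proj(C,[o,o-.07*AX]))
for th in (30,35,40):
    a=-np.sin(np.radians(th))*EY+[0,0,np.cos(np.radians(th))]; g=o+.045*AX; print(th,proj(C,[g-.045*a,g-.115*a]))
E
```

```text
[0.47692659 0.05160117] 89.24218637381531 0.968002225932109 (243, 50, 67, 60)
[0.47682833 0.05154749] 89.29007861428899 0.9677329624478442 (243, 50, 67, 60)
top [0.47532985 0.05153531] 94.34301825752848 0.8581907090464548 (222, 236, 17, 21)
pin [ 0.48727344 -0.02271536  0.27025985] proj o,tip [[278.44339562 198.94564821]
 [278.02478286 118.41715373]]
30 [[278.42465068 204.1687559 ]
 [278.00052315 131.40244395]]
35 [[278.44339562 198.94564821]
 [278.02478286 118.41715373]]
40 [[278.46529093 194.05048876]
 [278.05489616 105.41518629]]
```

Call:
{"fn": "apply_moves", "kwargs": {
  "targets": [-0.0168,0.03,-0.04,-0.147,1,-0.0168,0.03,-0.08,-0.147,1,-0.0168,0.03,-0.11,-0.147,1,-0.0168,0.03,-0.1232,-0.147,1,-0.0168,0.03,-0.1232,-0.147,1,-0.0168,0.03,-0.1232,-0.147,1]
}}

```text
clock: 9.25
eef_pos: [0.4767, -0.0269, 0.2613]
orientation: [0.712, 0.702, -0.0, -0.001]
ft_force: [0.5, -0.8, -0.3]
width: 0.0147
grasp_force: 45.0
```

```bash
python3 w.py w5.png pin:.1716 notch:.102 pin_tip:.114; python3 - <<'E'
from h import *
im=cv2.imread('pics/w5.png')[:,:,::-1]; st=ctrl.read_state(); C=cam('wrist',st)
p,q,b=fitplate(C,im,[.477,.0516,np.radians(89)]); print(p[:2],np.degrees(p[2]),q,b)
p=[.477,.0516,np.radians(89.3)]; o,u,y,n=plate(p)
print('notch proj',proj(C,[o,o+.085*n,o+.015*n]).round(1).tolist())
E
```

```text
clock 9.25 tcp [ 0.4767 -0.0269  0.2613] yaw x 89.25 q [-0.29  0.38  1.83 -0.    0.94 -0.28]
pin [277.6 198.1] 0.56 [0.4766 0.0026 0.1716]
notch [278.2 103.4] 0.64 [0.4777 0.052  0.102 ]
notch [278.8 198.9] 0.48 [ 0.4773 -0.0138  0.102 ]
pin_tip [279.5 120.5] 0.66 [0.4784 0.041  0.114 ]
[0.4781838  0.05270876] 90.51166796060527 0.9870292233161432 (230, 67, 94, 73)
notch proj [[275.3, 104.2], [275.3, 197.3], [275.3, 117.4]]
```

View pics/w5.png

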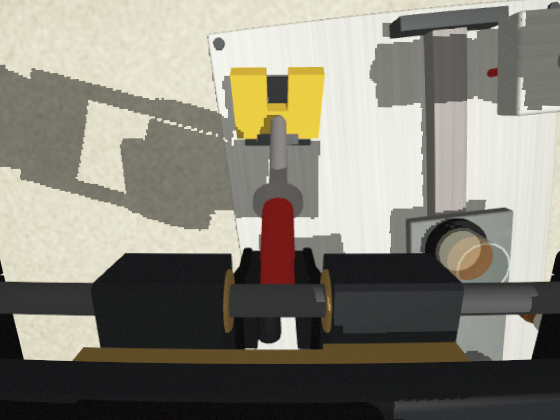

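Call:
{"fn": "apply_moves", "kwargs": {
  "targets": [0.0006,0.0034,0.001,0.02,1,0.0006,0.0034,0.001,0.02,1,0.0006,0.012,-0.0112,0.02,1,0.0006,0.0206,-0.0234,0.02,1,0.0006,0.0292,-0.0356,0.02,1,0.0006,0.0378,-0.0478,0.02,1,0.0006,0.0464,-0.0601,0.02,1,0.0006,0.0464,-0.0601,0.02,1,0.0006,0.0464,-0.0601,0.02,1]
}}

```text
clock: 10.2
eef_pos: [0.4768, 0.0112, 0.2136]
orientation: [0.705, 0.709, -0.0, -0.0]
ft_force: [-0.1, -0.2, -0.8]
width: 0.0145
grasp_force: 45.0
```

```bash
python3 w.py w6.png pin:.1225
```

```text
clock 10.2 tcp [0.4768 0.0112 0.2136] yaw x 90.28 q [-0.21  0.46  1.88 -0.    0.81 -0.22]
pin [274.4 198.5] 0.89 [0.4746 0.0402 0.1225]
```

View pics/w6.png

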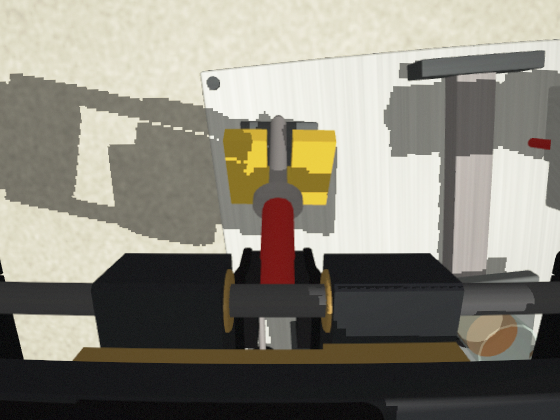

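Call:
{"fn": "apply_moves", "kwargs": {
  "targets": [0,0.006,-0.0086,0,1,0,0.012,-0.0171,0,1,0,0.015,-0.0214,0,1,0,0.0172,-0.0246,0,1,0,0.0176,-0.0252,0,1,0,0.0176,-0.0252,0,1]
}}

```text
clock: 10.8
eef_pos: [0.4767, 0.0251, 0.1933]
orientation: [0.706, 0.709, -0.0, -0.0]
ft_force: [-1.0, -0.4, 0.2]
width: 0.0143
grasp_force: 45.0
```

Call:
{"fn": "apply_moves", "kwargs": {
  "targets": [0,0.0006,-0.001,0,1,0,0.0011,-0.0016,0,1,0,0.0011,-0.0016,0,1]
}}

```text
clock: 11.05
eef_pos: [0.4769, 0.025, 0.1931]
orientation: [0.705, 0.709, -0.001, 0.001]
ft_force: [-3.5, -4.2, 9.1]
width: 0.0144
grasp_force: 45.0
```

```bash
python3 w.py w7.png pin:.102; python3 - <<'E'
import cv2
optics=__import__('workcell').optics
im=optics.capture('side')[:,:,::-1]; cv2.imwrite('pics/s7.png',cv2.resize(im[230:330,230:330],None,fx=4,fy=4))
w=cv2.imread('pics/w7.png')[80:320,160:400]
cv2.imwrite('pics/c7.png',cv2.hconcat([cv2.resize(w,(400,400)),cv2.imread('pics/s7.png')]))
E
```

```text
clock 11.05 tcp [0.4769 0.025  0.1931] yaw x 90.28 q [-0.18  0.49  1.89 -0.    0.76 -0.18]
pin [275.9 199. ] 0.66 [0.4755 0.0536 0.102 ]
```

View pics/c7.png

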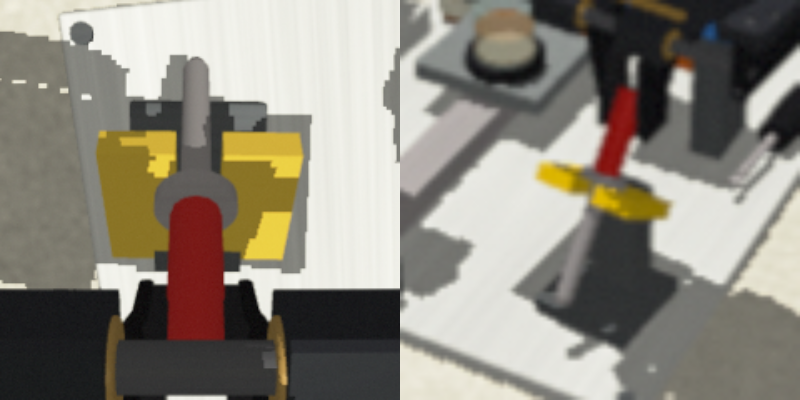

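Call:
{"fn": "apply_moves", "kwargs": {
  "targets": [0,0,0,0,0.7,0,0,0,0,0.55,0,0,0,0,0.4,0,0,0,0,0.4,0,0,0,0,0.4,0,0,0,0,0.4],
  "force": 20
}}

```text
clock: 11.7
eef_pos: [0.477, 0.026, 0.192]
orientation: [0.706, 0.708, 0.0, -0.0]
ft_force: [-0.3, -1.2, 0.2]
width: 0.0464
grasp_force: 0.0
```

Call:
{"fn": "apply_moves", "kwargs": {
  "targets": [0,-0.0108,0.0154,0,0.4,0,-0.0215,0.0307,0,0.4,0,-0.0323,0.0461,0,0.4,0,-0.043,0.0614,0,0.4,0,-0.0645,0.0921,0,0.4,0,-0.086,0.13,0,0.4,0,-0.086,0.16,0,0.4,0,-0.086,0.16,0,0.4]
}}

```text
clock: 12.37
eef_pos: [0.4795, -0.0444, 0.3247]
orientation: [0.706, 0.708, 0.002, 0.005]
ft_force: [0.3, -0.5, -0.1]
width: 0.0519
grasp_force: 0.0
```

```bash
python3 w.py w8.png pin:.102 notch:.102 cell_rim:.1 knob_top:.26; python3 - <<'E'
from h import *
im=cv2.imread('pics/w8.png')[:,:,::-1]; C=cam('wrist'); a=-s35*np.array([0,1,0])+np.array([0,0,c35])
print(fitpin(C,im,np.array([.477,.053,.102]),a)); print(fitplate(C,im,[.477,.0516,np.radians(90)]))
E
```

```text
clock 12.3667 tcp [ 0.4795 -0.0444  0.3247] yaw x 90.13 q [-0.33  0.29  1.75  0.    1.1  -0.33]
pin [270.3  85.5] 0.63 [0.4754 0.0502 0.102 ]
notch [272.7  81.2] 0.87 [0.4774 0.0536 0.102 ]
notch [272.9  82.9] 0.51 [0.4775 0.0523 0.102 ]
cell_rim [441.5 227.3] 0.94 [ 0.6357 -0.0743  0.1   ]
(array([0.46905528, 0.05364941]), np.float64(0.7929155313351499))
(array([0.4743826 , 0.05326205, 1.6298693 ]), np.float64(0.3537204680945021), (280, 55, 30, 59))
```

View pics/w8.png

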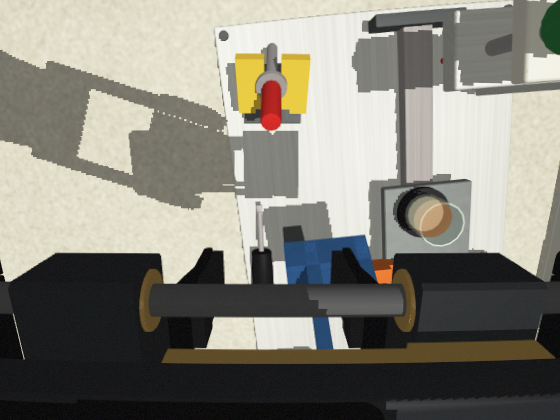

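Call:
{"fn": "apply_moves", "kwargs": {
  "targets": [0,0,0,0.125,1,0.2675,-0.269,-0.025,0.125,1,0.2675,-0.269,-0.025,0.125,1,0.2675,-0.269,-0.025,0.125,1,0.2675,-0.269,-0.025,0.125,1,0.2675,-0.269,-0.025,0.125,1,0.2675,-0.269,-0.025,0.125,1,0.2675,-0.269,-0.025,0.125,1,0.2675,-0.269,-0.025,0.125,1,0.2675,-0.269,-0.025,0.125,1,0.2675,-0.269,-0.025,0.125,1,0.2675,-0.269,-0.025,0.125,1]
}}

```text
clock: 13.62
eef_pos: [0.6899, -0.2567, 0.2985]
orientation: [0.67, 0.742, -0.0, -0.002]
ft_force: [-0.3, 0.7, 0.1]
width: 0.0005
grasp_force: 0.0
```

```bash
python3 w.py w9.png post_top:.13 cell_rim:.1 vial:.012 lock:.115
python3 - <<'E'
from h import *
for n in('top','side'):
    optics.capture(n)
    for t,z in(('knob_top',.263),('pin',.102),('notch',.102),('post_top',.13),('cell_rim',.1)):
        for m in optics.mark_of(t,n)[:1]: print(n,t,np.round(m['position']),round(m['conf'],2),atz(cam(n),m['position'],z).round(4))
E
```

```text
clock 13.6167 tcp [ 0.6899 -0.2567  0.2985] yaw x 95.88 q [-0.51  0.68  1.11  0.    1.36 -0.61]
post_top [279.6 134.9] 0.96 [ 0.6845 -0.1988  0.13  ]
cell_rim [186.5  38.3] 0.21 [ 0.6077 -0.1359  0.1   ]
vial [337.3  82. ] 0.58 [ 0.7376 -0.1465  0.012 ]
vial [64.3 34.1] 0.24 [ 0.4624 -0.1264  0.012 ]
lock [82.9  3.8] 0.85 [ 0.5361 -0.1213  0.115 ]
lock [110.4 355.4] 0.71 [ 0.5515 -0.4097  0.115 ]
top knob_top [214. 190.] 0.66 [0.6103 0.075  0.263 ]
top cell_rim [272. 186.] 0.87 [ 0.6446 -0.0671  0.1   ]
side knob_top [216. 197.] 0.82 [0.621  0.0814 0.263 ]
side pin [282. 277.] 0.72 [0.4691 0.0583 0.102 ]
side notch [281. 274.] 0.62 [0.4769 0.0511 0.102 ]
side post_top [269. 198.] 0.73 [ 0.6729 -0.1837  0.13  ]
side cell_rim [258. 227.] 0.65 [ 0.6343 -0.0809  0.1   ]
```

Call:
{"fn": "apply_moves", "kwargs": {
  "targets": [0,0,-0.05,0,1,0,0,-0.1,0,1,0,0,-0.14,0,1,0,0,-0.156,0,1,0,0,-0.156,0,1,-0.0019,0.0187,-0.156,0,1,-0.0038,0.0373,-0.156,0,1,-0.0051,0.0497,-0.156,0,1,-0.0064,0.0622,-0.156,0,1,-0.0077,0.0746,-0.156,0,1,-0.0089,0.087,-0.156,0,1,-0.0102,0.0995,-0.156,0,1]
}}

```text
clock: 15.47
eef_pos: [0.6831, -0.1778, 0.1766]
orientation: [0.67, 0.742, 0.0, 0.001]
ft_force: [-0.0, -1.9, 1.1]
width: 0.0006
grasp_force: 1.1
```

```bash
python3 w.py w10.png post_top:.13 cell_rim:.1 
```

```text
clock 15.4667 tcp [ 0.6831 -0.1778  0.1766] yaw x 95.86 q [-0.41  0.76  1.3  -0.    1.07 -0.51]
post_top [276.1 251.8] 0.59 [ 0.6803 -0.1613  0.13  ]
```

Call:
{"fn": "apply_moves", "kwargs": {
  "targets": [-0.0013,0.0124,0,0,1,-0.0026,0.0249,0,0,1,-0.0038,0.0373,0,0,1,-0.0051,0.0497,0,0,1,-0.0064,0.0622,0,0,1,-0.0077,0.0746,0,0,1,-0.0089,0.087,0,0,1,-0.0102,0.0995,0,0,1,-0.0115,0.1119,0,0,1,-0.0121,0.1181,0,0,1,-0.0121,0.1181,0,0,1]
}}

```text
clock: 16.53
eef_pos: [0.6726, -0.0819, 0.1753]
orientation: [0.67, 0.743, 0.0, -0.001]
ft_force: [-0.4, -1.1, -0.0]
width: 0.0004
grasp_force: 0.0
```

```bash
python3 w.py w11.png post_top:.13 cell_rim:.1 
```

```text
clock 16.5333 tcp [ 0.6726 -0.0819  0.1753] yaw x 95.92 q [-0.29  0.73  1.38  0.    1.03 -0.39]
post_top [279.7 248.1] 0.69 [ 0.6709 -0.063   0.13  ]
post_top [159.1 243. ] 0.23 [ 0.6217 -0.066   0.13  ]
```

Call:
{"fn": "apply_moves", "kwargs": {
  "targets": [-0.0004,0.0037,0,0,1,-0.0008,0.0075,0,0,1,-0.001,0.01,0,0,1,-0.0012,0.012,0,0,1,-0.0012,0.012,0,0,1]
}}

```text
clock: 17.1
eef_pos: [0.6722, -0.0743, 0.1754]
orientation: [0.67, 0.742, 0.0, 0.0]
ft_force: [-0.0, 0.1, 1.1]
width: 0.0004
grasp_force: 0.4
```

Call:
{"fn": "apply_moves", "kwargs": {
  "targets": [-0.0003,0.0025,0,0,1,-0.0005,0.005,0,0,1,-0.0005,0.005,0,0,1]
}}

```text
clock: 17.35
eef_pos: [0.672, -0.0724, 0.1755]
orientation: [0.67, 0.742, -0.001, 0.002]
ft_force: [-0.2, -6.5, -0.1]
width: 0.0007
grasp_force: 3.1
```

Call:
{"fn": "apply_moves", "kwargs": {
  "targets": [-0.0001,0.0012,0,0,1,-0.0003,0.0025,0,0,1,-0.0003,0.0025,0,0,1]
}}

```text
clock: 17.6
eef_pos: [0.672, -0.0721, 0.1755]
orientation: [0.67, 0.743, -0.002, 0.003]
ft_force: [0.8, -10.4, -1.8]
width: 0.0006
grasp_force: 4.9
```

```bash
python3 w.py w12.png post_top:.13
python3 - <<'E'
from h import *
for n in('top','side'):
    optics.capture(n)
    for t,z in(('knob_top',.263),('pin',.102),('cell_rim',.1)):
        for m in optics.mark_of(t,n)[:2]: print(n,t,np.round(m['position']),round(m['conf'],2),atz(cam(n),m['position'],z).round(4))
E
```

```text
clock 17.6 tcp [ 0.672  -0.0721  0.1755] yaw x 95.9 q [-0.27  0.73  1.39 -0.01  1.02 -0.37]
post_top [275.2 251.9] 0.61 [ 0.6687 -0.0555  0.13  ]
top knob_top [215. 187.] 0.71 [0.6179 0.0724 0.263 ]
top knob_top [301. 165.] 0.17 [ 0.6729 -0.1416  0.263 ]
top cell_rim [225. 192.] 0.52 [0.63   0.0661 0.1   ]
side knob_top [214. 195.] 0.96 [0.6321 0.0755 0.263 ]
side pin [279. 274.] 0.66 [0.4808 0.0528 0.102 ]
side cell_rim [224. 256.] 0.94 [0.626  0.0664 0.1   ]
```

Call:
{"fn": "apply_moves", "kwargs": {
  "targets": [0.0016,-0.0155,0,0,1,0.0032,-0.031,0,0,1,0.0032,-0.031,0.05,0,1,0.0032,-0.031,0.1,0,1,0.0032,-0.031,0.15,0,1,0.0032,-0.031,0.2,0,1,0.0032,-0.031,0.25,0,1,0.0032,-0.031,0.294,0,1,-0.03,0.03,0.294,0,1,-0.0645,0.0854,0.294,0,1,-0.0645,0.0854,0.294,0,1,-0.0645,0.0854,0.294,0,1,-0.0645,0.0854,0.294,0,1]
}}

```text
clock: 19.18
eef_pos: [0.6193, 0.0011, 0.4111]
orientation: [0.669, 0.743, 0.0, 0.0]
ft_force: [-0.5, -0.4, -0.2]
width: 0.0004
grasp_force: 0.0
```

```bash
python3 w.py w13.png knob_top:.268 post_top:.13 knob_top:.258 pin:.102 notch:.102
python3 - <<'E'
from h import *
im=cv2.imread('pics/w13.png')[:,:,::-1].astype(int); m=(im[...,1]>im[...,0]+30)&(im[...,1]>im[...,2]+20)
p=np.argwhere(m)[:,::-1]; print(len(p),p.min(0),p.max(0),p.mean(0))
C=cam('wrist'); W=optics.mark_of('knob_top','wrist'); n='side'; optics.capture(n)
for n in('side','top'):
    optics.capture(n) if n=='top' else 0
    s=optics.mark_of('knob_top',n)
    if W and s: print(n,tri([(C,W[0]['position']),(cam(n),s[0]['position'])]))
E
```

```text
clock 19.1833 tcp [0.6193 0.0011 0.4111] yaw x 95.96 q [-0.18  0.41  1.29  0.    1.44 -0.28]
knob_top [287.9 116.5] 0.71 [0.6181 0.0719 0.268 ]
post_top [317.6 239.9] 0.57 [ 0.6694 -0.055   0.13  ]
knob_top [287.9 116.5] 0.71 [0.6184 0.0719 0.258 ]
pin [153.3 124.2] 0.89 [0.4778 0.0494 0.102 ]
notch [155.6 120.2] 0.69 [0.4802 0.0539 0.102 ]
1294 [272  98] [311 138] [291.2797527  117.76506955]
side (array([0.62250696, 0.07230227, 0.264841  ]), [np.float64(0.004095431918557243), np.float64(0.004095431918557084)])
top (array([0.61820187, 0.07104095, 0.25930101]), [np.float64(0.0021029380646527497), np.float64(0.002102938064652875)])
```

```bash
python3 - <<'E'
from h import *
S,T=cam('side'),cam('top')
for a in ((187.7,196.8),(197,191)):
    for b in ((208,158),(222,158)): x,e=tri([(S,a),(T,b)]); print(a,b,x.round(3),e[0].round(4))
p=np.array([.619,.072])
print('knob stage rel lock',(p-[.536,-.1236])@np.c_[EX[:2],EY[:2]])
for px in ((230,130),(288,127),(232,165),(290,165)):
    q=np.array(px)/2.7+[120,100]; print(px,[atz(T,q,z).round(3).tolist() for z in (.2,.3)])
E
```

```text
(187.7, 196.8) (208, 158) [0.694 0.094 0.249] 0.0004
(187.7, 196.8) (222, 158) [0.707 0.067 0.231] 0.0111
(197, 191) (208, 158) [0.684 0.086 0.264] 0.0091
(197, 191) (222, 158) [0.696 0.06  0.247] 0.0019
knob stage rel lock [0.10253665 0.18610372]
(230, 130) [[0.732, 0.109, 0.2], [0.708, 0.094, 0.3]]
(288, 127) [[0.735, 0.052, 0.2], [0.71, 0.041, 0.3]]
(232, 165) [[0.697, 0.106, 0.2], [0.675, 0.092, 0.3]]
(290, 165) [[0.696, 0.049, 0.2], [0.675, 0.039, 0.3]]
```

Call:
{"fn": "apply_moves", "kwargs": {
  "targets": [0,0.045,0,0,1,0,0.09,0,0,1,0,0.09,0,0,1,0,0.09,-0.04,0,1,0,0.09,-0.0755,0,1,0,0.09,-0.083,0,1,0,0.09,-0.091,0,1,0,0.09,-0.099,0,1,0,0.09,-0.107,0,1,0,0.09,-0.115,0,1,0,0.09,-0.123,0,1,0,0.09,-0.131,0,1,0,0.09,-0.139,0,1,0,0.09,-0.143,0,1,0,0.09,-0.143,0,1]
}}

```text
clock: 20.98
eef_pos: [0.6198, 0.0718, 0.2952]
orientation: [0.67, 0.742, -0.0, -0.001]
ft_force: [-1.7, 0.0, -0.2]
width: 0.0007
grasp_force: 0.0
```

Call:
{"fn": "apply_moves", "kwargs": {
  "targets": [0,0,-0.0025,0,1,0,0,-0.005,0,1,0,0,-0.005,0,1]
}}

```text
clock: 21.23
eef_pos: [0.6196, 0.0719, 0.2931]
orientation: [0.67, 0.742, -0.0, -0.0]
ft_force: [-1.4, 0.4, 6.1]
width: 0.0002
grasp_force: 3.2
```

Call:
{"fn": "apply_moves", "kwargs": {
  "targets": [0,0,-0.002,0,1,0,0,-0.004,0,1,0,0,-0.004,0,1]
}}

```text
clock: 21.48
eef_pos: [0.6196, 0.0719, 0.293]
orientation: [0.67, 0.742, 0.0, 0.001]
ft_force: [-6.8, 0.3, 19.5]
width: 0.0004
grasp_force: 9.5
```

Call:
{"fn": "apply_moves", "kwargs": {
  "targets": [0,0,0.02,0,1,0,0,0.06,0,1,0,0,0.11,0,1,0,-0.05,0.15,0,1,0,-0.09,0.15,0,1,0,-0.09,0.15,0,1,0,-0.09,0.15,0,1,0,-0.09,0.15,0,1]
}}

```text
clock: 22.15
eef_pos: [0.6192, 0.0, 0.4079]
orientation: [0.67, 0.742, -0.0, -0.001]
ft_force: [0.4, 0.3, -0.1]
width: 0.0007
grasp_force: 0.0
```

```bash
python3 w.py w14.png knob_top:.223 post_top:.13 pin:.102 notch:.102 lock:.115 driver:.02 vial:.012
python3 - <<'E'
from h import *
print(ctrl.read_state()['ft_force'])
for n in('top','side'):
    optics.capture(n)
    for t,z in(('knob_top',.223),('pin',.102),('pin_tip',.045),('cell_rim',.1),('post_top',.13),('wash',0),('beaker',0),('vial',.012)):
        for m in optics.mark_of(t,n)[:1]: print(n,t,np.round(m['position']),round(m['conf'],2),atz(cam(n),m['position'],z).round(4))
E
```

```text
clock 22.15 tcp [0.6192 0.     0.4079] yaw x 95.79 q [-0.18  0.42  1.3   0.    1.43 -0.28]
knob_top [292.  114.4] 0.86 [0.6218 0.0729 0.223 ]
knob_top [163.8 248.7] 0.71 [ 0.5284 -0.0439  0.223 ]
post_top [318.4 240.6] 0.63 [ 0.6687 -0.0554  0.13  ]
pin [150.6 122. ] 0.7 [0.4748 0.0513 0.102 ]
notch [153.7 120.8] 0.92 [0.4782 0.0528 0.102 ]
driver [160.4 247.7] 0.47 [ 0.4628 -0.1266  0.02  ]
driver [153.8 122.9] 0.16 [0.451  0.0465 0.02  ]
[-0.15047536 -0.04798763 -0.23977267]
top knob_top [216. 188.] 0.63 [0.6213 0.0748 0.223 ]
top pin [126. 199.] 0.28 [0.6093 0.347  0.102 ]
top pin_tip [223. 193.] 0.15 [0.6331 0.0767 0.045 ]
top cell_rim [225. 192.] 0.61 [0.6278 0.0663 0.1   ]
top post_top [266. 176.] 0.93 [ 0.6698 -0.0496  0.13  ]
top wash [126. 200.] 0.86 [0.6204 0.3771 0.    ]
top beaker [144. 247.] 0.97 [0.4782 0.3165 0.    ]
top vial [300. 163.] 0.45 [ 0.7307 -0.1498  0.012 ]
side knob_top [219. 207.] 0.93 [0.6384 0.0564 0.223 ]
side pin [277. 276.] 0.75 [0.4802 0.0608 0.102 ]
side pin_tip [275. 305.] 0.64 [0.4678 0.0885 0.045 ]
side cell_rim [127. 376.] 0.64 [0.5403 0.4159 0.1   ]
side post_top [240. 220.] 0.81 [ 0.6652 -0.0457  0.13  ]
side wash [126. 377.] 0.66 [0.6216 0.3776 0.    ]
side beaker [198. 393.] 0.57 [0.4806 0.3249 0.    ]
side vial [368. 208.] 0.46 [ 0.492  -0.4891  0.012 ]
```

```bash
python3 -c "
from workcell import job; print(job.close_job())"
```

```text
the job is handed in; nothing more can be done
None
```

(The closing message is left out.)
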